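Reset the tripped dry-block heater with the stylus

ROBOT

A 7-joint arm with a two-finger parallel gripper is mounted at the origin on the work surface. World frame = base frame: x ahead of the robot, y to its left, z up, the work surface at z = 0. Lengths are in m, angles in rad, forces in N, time in s.
With the tool pointing down it reaches from about 0.425 to 0.875 m from the base axis. Payload 4.7 kg.
Tool frame: the origin (TCP) lies midway between the tips of the shut fingers; the grasp point (between the pads) lies bot.grip_point_offset behind it (bot.grip_point_offset is the distance from the TCP to the grasp point, in m); z points along the fingers, y is the line along which they close (so a half turn about z gives the same grasp; the last joint's range is limited). The gripper opens to 87 mm and grips with 3 to 60 N. Pads are 19 mm wide; open, the fingers measure 117 mm over their backs; the gripper's body (75 mm by 190 mm) begins 51 mm behind the grasp point.
Start: joints at [-1.176, 0.321, -0.07, 1.45, 0.023, 1.371, -0.057], TCP at [0.242, 0.603, 0.223] pointing down, gripper open.
Joint ranges: [-2.86, 2.86], [-0.3, 2.09], [-1.38, 1.24], [0.06, 2.45], [-1.56, 4.7], [0.09, 2.05], [-2.69, 2.69]. Speed limits (rad/s): [2.57, 2.57, 3.14, 3.14, 3.14, 3.14, 3.14].

INTERFACE

Orientations are given as a rotation vector (axis times angle).
In Python, from workcell import bot, imaging gives the robot as it stands.
- The arm moves only by the tool send_rows, never from a script. Its argument "motion" is a list of rows, each an object of numbers: "x", "y", "z": the shift along the tool's x, y, z in cm; "rx", "ry", "rz": the turn, a rotation vector about the tool's x, y, z in degrees. In form: [{"x": .., "y": .., "z": .., "rx": .., "ry": .., "rz": ..}, ...]. A call has 1 to 12 rows; each row is the pose to reach, as a shift and turn from the pose commanded when the call began, along the tool's axes at that moment; what a row does not reach only later rows make up. A row lasts 1/12 s, in which the tool goes at most 41.7 mm and 7.16 degrees, less where a joint would pass 70% of its speed; a pose out of reach is approached as far as the arm can. A call with a gripper value outside its range is refused whole. "hand" is the closure, from -1 (fully open) to 1 (shut), set as the call begins (left out, the last holds). The fingers move at their own pace and stop on an object; "grip_force" is the grip in N (left out, the last holds). Time passes only in rows, so rows that repeat a pose let the fingers close. It gives the time, the measured TCP pose, the force, the opening and the grip force at its end, in the units of the state.
- bot.sense(): the state, without advancing time (a new reading comes with each control period).
- imaging.camera(name): name is "side" or "top" or "wrist"; returns (picture, depth): 384x512x3 uint8, red, green, blue; 384x512 float32, m along the optical axis (not along the pixel's ray), 0 where there is no reading.
- imaging.get_calibration(name): a dict with "mtx" (3x3 intrinsics, pixels), "R" (3x3) and "t" (3): a world point X has camera coordinates R X + t; the wrist camera has in their place "mount" (4x4, takes a point from camera to tool coordinates, whose origin is the TCP and whose axes are the flange's). Camera axes: x right, y down, z forward; pixel columns grow to the right and rows downward; lengths in m; the calibration is good to about 2 mm. A picture is of the moment at which its call begins: read the wrist's pose just before it. get_calibration takes no time and is no camera call.
- bot.hand_in(): hands the job in; it is judged then, once.
The state is a dict: "time_s": time; "joints": joint angles; "dq": joint speeds; "tau": joint torques, N m; "position": TCP position; "tool_rot": TCP orientation; "ft_force": force on the tool from outside, world axes, zero at the start; "wrist_torque": the same for the moment, N m; "gripper_width": finger opening in m; "grip_force": force on a finger pad.
Only numpy, scipy, OpenCV 4.12 (cv2) and the standard library are available. Lean on these libraries where they do the work, as an engineer would, in place of code of your own. Each camera call takes 0.05 s, during which the arm holds its last target. There are 200 camera calls.

TASK

The dry-block heater on the lab bench has tripped its over-temperature cut-out. Take the orange stylus from its inclined rest and, with its tip, push the recessed red reset button fully in and hold it in for about a second, then press the yellow alarm key and after that the green start key, each fully down and let up again; leave the two white set-point keys alone. Finally put the stylus back in its rest, tip down as you found it, without disturbing the bottle, the tube rack, the tip box or the jar.

Things in the scene. Friction and masses are not known exactly. Their poses are not given: they have to be found in the camera images.
- heater: Dry-block heater, fixed; white housing 260 deep (x) by 220 wide (y), origin at the centre of its underside on the bench; its front faces its own -x. A grey sloping control panel forms the front of the top. Behind it (x from -30 to 130) the housing is 100 high, with an aluminium block on it carrying small capped tubes that reach 137 above the bench.
- panel (a point): Centre of the control panel's flat face, at (-86, 0, 73.5) mm in the heater's frame; face 100 (x, up the slope, 28 degrees to the horizontal) by 220 (y); z is the outward normal. On it: dark display; near its lower edge, in a row from +y to -y, two white keys, the yellow and the green key; near the -y end, higher up, the reset recess in a thin yellow ring 21 across.
- recess_mouth (a point): Centre of the mouth of the reset recess, on the panel's face. The recess is a round bore 14 in diameter and square to the panel; the red button at the bottom lies 9 below the face, too deep and narrow for a finger.
- reset_button_top (a point): Centre of the top of the red reset button (12 in diameter), 9 below the panel's face. It moves square to the panel, inwards, when pressed. Its axes are those of the panel: z is the outward normal, x points up the slope.
- reset_button (a joint): Travel of the reset button: 0 out, 0.004 m fully in. Spring: 2 N to start it moving, 5 N fully in; it comes out when let go.
- key_alarm_top (a point): Centre of the top of the yellow alarm key: round, 13 in diameter, standing 4 proud of the panel. Axes as for the reset button.
- key_alarm (a joint): Travel of the yellow key: 0 up, 0.003 m fully down (square to the panel). Spring: 1.2 N to start, 3 N fully down; it comes up when let go.
- key_start_top (a point): Centre of the top of the green start key, the same shape, 30 from the yellow key towards -y of the heater.
- key_start (a joint): Travel of the green key, as for the yellow key.
- key_down_top (a point): Centre of the top of the nearer white set-point key, the same shape, 30 from the yellow key towards +y of the heater; not to be pressed.
- key_down (a joint): Travel of this white key, as for the yellow key.
- key_up_top (a point): Centre of the top of the farther white set-point key, 22 beyond the other one; not to be pressed.
- key_up (a joint): Travel of this white key, as for the yellow key.
- stylus: Loose stylus, 30 to 55 g, 163 long. Origin at its tip; z runs from the tip to the handle's end. Steel shank 6 in diameter to 55, a cone, then a straight handle 12 by 12 square (sides along x and y), orange from 61 to 155 and black to 163. At the start it lies in the rest, leaning 35 degrees from the vertical, tip down, y level, x towards the trough's open side; above 95 it is clear of the rest.
- rest: Stylus rest, fixed to the bench: dark steel foot 100 (x) by 70 (y) by 8, origin at the centre of its underside. It carries a straight blue trough leaning 35 degrees from the vertical, its top towards the rest's -x, 91 long, 17 wide inside, walls 16 deep, open on the side that faces +x and up, with a closed lower end on which the tip stands.
- rest_seat (a point): Point on the closed lower end of the trough where the stylus tip stands, on the trough's centre line, at (36, 0, 26) mm in the rest's frame; axes as the rest's. The seated stylus's axis passes through it (within 1).
- bottle: Bystander: amber reagent bottle, 64 in diameter, 165 high, origin at the centre of its underside; loose.
- rack: Bystander: green tube rack with capped tubes, 50 (x) by 120 (y), 92 high over the caps, origin at the centre of its underside; loose.
- tip_box: Bystander: pipette tip box with a blue lid, 122 (x) by 82 (y) by 58 high, origin at the centre of its underside; loose.
- jar: Bystander: small jar with a red cap, 44 in diameter, 52 high, origin at the centre of its underside; it stands in front of the heater; loose.
- rest_axis (a point): Same point as rest_seat, but with its z axis along the trough, upwards, and its x axis towards the trough's open side.
Mind the look-alikes: they are no part of the job. Leave any turquoise look-alike of the stylus alone. Leave any pink look-alike of the rest alone.

How it is judged:
By the outcome, as a careful person would: the job done as asked, in the order asked, and still so for the second after the job is handed in, with the robot touching nothing.
It also fails if it takes over 67 s, if anything falls off the work surface, if the arm or the gripper's body presses on something with over 40 N, if the wrist force passes 120 N, or if a joint passes its speed limit or range.

## Working session

There is one attempt and no reset: what is moved stays moved. The work goes in short steps, Python scripts to look and compute and a tool call to move; the robot and the scene stay as the last step left them, time stands still between calls to the robot, and variables do not carry over. Pictures are saved under pics/ and viewed, at most 13 in all, crops included, and the job is handed in when it is done.

Besides the shell and the picture viewer there is one more tool, called after "Request:" as name(argument=value, ...) on one line, values as JSON. send_rows: Moves the arm, as the interface text tells. Its arguments: {"type":"object","properties":{"motion":{"type":"array"},"hand":{"type":"number"},"grip_force":{"type":"number"}},"required":["motion"]}

```bash
ls; mkdir -p pics
python3 - <<'E'
from workcell import bot, imaging
import cv2,numpy as np,pickle
print(bot.sense(), bot.grip_point_offset)
d={}
for n in("side","top"):
    p,z=imaging.camera(n); c=imaging.get_calibration(n); d[n]=(p,z,c)
    print(n,c)
    cv2.imwrite(f"pics/{n}0.png",cv2.cvtColor(p,cv2.COLOR_RGB2BGR))
print(imaging.get_calibration("wrist"))
pickle.dump(d,open("v0.pkl","wb"))
a=np.hstack([d["side"][0],d["top"][0]])
E
```

```text
pics
{'time_s': 0.0, 'joints': array([-1.1759113 ,  0.32181187, -0.0700964 ,  1.45163458,  0.02256619,
        1.3707908 , -0.05690352]), 'dq': array([-1.65811952e-03,  1.80566273e-03, -2.91889960e-05, -9.45696014e-04,
        5.06637907e-04,  6.17482405e-04, -2.47337404e-03]), 'tau': array([ 1.31760762e-04, -4.91293502e+01, -4.03269734e-01, -3.12519407e+01,
       -6.37760991e-02,  4.39606409e-02,  1.76724748e-04]), 'position': array([0.24140144, 0.60293559, 0.2214891 ]), 'tool_rot': array([-5.94425883e-01, -3.08454420e+00,  2.88161707e-03]), 'ft_force': array([ 0.21884781, -0.69098306,  1.33198849]), 'wrist_torque': array([-0.031058  ,  0.01265273,  0.03651513]), 'grip_force': 0.0, 'gripper_width': 0.08681137388500154} 0.0187
side {'mtx': array([[438.4740653 ,   0.        , 259.67547245],
       [  0.        , 438.4740653 , 194.44841656],
       [  0.        ,   0.        ,   1.        ]]), 'R': array([[ 0.80291736, -0.5958383 , -0.01733288],
       [-0.3973225 , -0.51327994, -0.76070923],
       [ 0.44436308,  0.61767339, -0.64886134]]), 't': array([-0.41679648,  0.25608174,  1.05
[... 194 characters left out ...]
1164975, -0.99970755,  0.02119174],
       [-0.99875098,  0.01060358, -0.04882659],
       [ 0.0485876 , -0.02173409, -0.99858243]]), 't': array([-0.02230224,  0.50389784,  1.25566863])}
{'mtx': array([[335.80453101,   0.        , 256.75936648],
       [  0.        , 335.80453101, 191.51676747],
       [  0.        ,   0.        ,   1.        ]]), 'mount': array([[-2.24226523e-04, -9.63253093e-01, -2.68595289e-01,
         7.45701154e-02],
       [ 9.99999895e-01, -1.08889540e-04, -4.44305309e-04,
        -5.64752870e-04],
       [ 3.98731245e-04, -2.68595361e-01,  9.63253016e-01,
        -1.61771345e-01],
       [ 0.00000000e+00,  0.00000000e+00,  0.00000000e+00,
         1.00000000e+00]])}
```

View pics/side0.png

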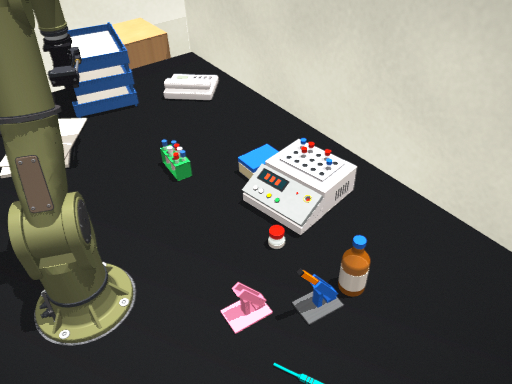

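View pics/top0.png

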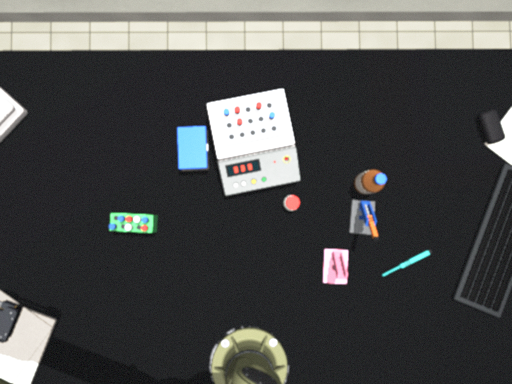

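The views show these candidates:
- **Wanted:** the orange stylus at side (312,278) / top (371,222), in the blue rest at side (320,293) / top (363,217).
- **Look-alikes:** the turquoise stylus at side (297,375) / top (407,263), and the pink rest at side (247,308) / top (336,267).

The bottle is just beyond the rest at top (373,182). The jar is at top (291,203), and the keys are at top (236–264,185–179). The reset ring is at top (287,159).

```bash
cat > h.py <<'E'
import numpy as np,cv2
from scipy.spatial.transform import Rotation as Rn
def cam(c,s=None):
    "returns mtx, Rcw(world<-cam), origin"
    if "R" in c: return c["mtx"],c["R"].T,-c["R"].T@c["t"]
    Rt=Rn.from_rotvec(s["tool_rot"]).as_matrix()
    return c["mtx"],Rt@c["mount"][:3,:3],Rt@c["mount"][:3,3]+s["position"]
def ray(C,uv):
    uv=np.atleast_2d(uv).astype(float); d=np.c_[(uv-C[0][:2,2])/C[0][0,0],np.ones(len(uv))]@C[1].T
    return C[2],d           # depth*d + o
def onz(C,uv,z):
    o,d=ray(C,uv); return o+d*((z-o[2])/d[:,2])[:,None]
def pts(C,Z,m):
    v,u=np.nonzero(m&(Z>0)); o,d=ray(C,np.c_[u,v]); return o+d*Z[v,u][:,None]
def hsv(p,h0,h1,s=120,v=60):
    return cv2.inRange(cv2.cvtColor(p,cv2.COLOR_RGB2HSV),(h0,s,v),(h1,255,255))>0
def box(m,x0,y0,x1,y1):
    k=np.zeros_like(m);k[y0:y1,x0:x1]=1; return m&k
def cen(m): v,u=np.nonzero(m); return np.array([u.mean(),v.mean()])
def tri(C1,a,C2,b):
    o1,d1=ray(C1,a);o2,d2=ray(C2,b);d1=d1[0];d2=d2[0]
    s=np.linalg.lstsq(np.c_[d1,-d2],o2-o1,rcond=None)[0]
    p,q=o1+s[0]*d1,o2+s[1]*d2; return (p+q)/2,np.linalg.norm(p-q)
E
python3 - <<'E'
from h import *
import pickle
d=pickle.load(open("v0.pkl","rb"))
S,T=cam(d["side"][2]),cam(d["top"][2])
ps,zs=d["side"][:2];pt,zt=d["top"][:2]
np.set_printoptions(precision=4,suppress=True)
def line(P):
    c=P.mean(0);u=np.linalg.svd(P-c)[2][0];return c,u*np.sign(u[2])
for n,C,p,z,b in(("side",S,ps,zs,(290,260,330,300)),("top",T,pt,zt,(355,195,385,240))):
    m=box(hsv(p,5,18,150,120),*b); P=pts(C,z,m); c,u=line(P)
    print(n,"orange",m.sum(),c,u,P.min(0),P.max(0))
print("jar",onz(T,cen(box(hsv(pt,0,8)|hsv(pt,172,180),280,190,305,215)),.052))
print("bottle",pts(T,zt,box(hsv(pt,100,125),370,170,390,192)).mean(0))
print("keys y g ring", [onz(T,q,.05) for q in((253,181),(264,179))],onz(T,(287,159),.085))
# heater housing edges: white top corners
P=pts(T,zt,box(cv2.inRange(pt,(120,)*3,(255,)*3)>0,200,80,310,200))
q=P[(P[:,2]>.09)&(P[:,2]<.11)]; print("housing top",cv2.minAreaRect(q[:,:2].astype(np.float32)))
q=P[(P[:,2]>.03)&(P[:,2]<.095)]
A=np.c_[q[:,:2],np.ones(len(q))];k=np.linalg.lstsq(A,q[:,2],rcond=None)[0];print("panel plane",k,np.degrees(np.arctan(np.hypot(*k[:2]))),np.degrees(np.arctan2(k[1],k[0])))
m=box(zt>0,345,190,385,245);P=pts(T,zt,m);q=P[(P[:,2]>.004)&(P[:,2]<.013)];print("foot",len(q),cv2.minAreaRect(q[:,:2].astype(np.float32)))
E
```

```text
side orange 99 [ 0.4023 -0.3389  0.1203] [-0.4995 -0.4234  0.7558] [ 0.3756 -0.348   0.0009] [ 0.4803 -0.2453  0.1601]
top orange 90 [ 0.402  -0.343   0.1218] [-0.1001  0.2986  0.9491] [ 0.3768 -0.3938 -0.0007] [ 0.4319 -0.3328  0.163 ]
jar [[ 0.4777 -0.1351  0.052 ]]
bottle [ 0.5359 -0.3683  0.1291]
keys y g ring [array([[ 0.5395, -0.0182,  0.05  ]]), array([[ 0.545 , -0.0501,  0.05  ]])] [[ 0.598  -0.1144  0.085 ]]
housing top ((0.6796315908432007, -0.016246303915977478), (0.2007168084383011, 0.2201477587223053), 10.49616527557373)
panel plane [ 0.1757 -0.0467 -0.0309] 10.304418339558788 -14.868552240632244
foot 581 ((0.4316542148590088, -0.3526931703090668), (0.11857043206691742, 0.16278648376464844), 88.93134307861328)
```

```bash
cat >> h.py <<'E'
def go(s,P,R):
    "row that takes state s to world pose (P,R): cm, deg"
    R0=Rn.from_rotvec(s["tool_rot"]).as_matrix()
    print("cm",np.round(R0.T@(np.asarray(P)-s["position"])*100,2),"deg",np.round(np.degrees(Rn.from_matrix(R0.T@R).as_rotvec()),2))
def tool(yaw,tilt):
    "tool y level at yaw+90deg, z leaning forward (along yaw) by tilt from down; deg"
    a,t=np.radians(yaw),np.radians(tilt); f=np.array([np.cos(a),np.sin(a),0]);y=np.array([-np.sin(a),np.cos(a),0])
    z=f*np.sin(t)-np.array([0,0,np.cos(t)]); return np.c_[np.cross(y,z),y,z]
np.set_printoptions(precision=4,suppress=True)
E
python3 -c "
from h import *;from workcell import bot
go(bot.sense(),(.565,-.06,.225),tool(10,0))"
```

```text
cm [-54.68 -49.53  -0.25] deg [ -0.1   -0.02 -31.82]
```

Request:
send_rows(motion=[{"x":-33,"y":-30},{"x":-33,"y":-30},{"x":-33,"y":-30},{"x":-33,"y":-30},{"x":-33,"y":-30},{"x":-33,"y":-30},{"x":-33,"y":-30},{"x":-33,"y":-30},{"x":-33,"y":-30},{"x":-33,"y":-30},{"x":-33,"y":-30},{"x":-33,"y":-30}], hand=-1)

```text
schema error: expected keys x, y, z, rx, ry, rz
```

Request:
send_rows(motion=[{"x":-21.7,"y":-19.5,"rz":-31.8},{"x":-21.7,"y":-19.5,"rz":-31.8},{"x":-21.7,"y":-19.5,"rz":-31.8},{"x":-21.7,"y":-19.5,"rz":-31.8},{"x":-21.7,"y":-19.5,"rz":-31.8},{"x":-21.7,"y":-19.5,"rz":-31.8},{"x":-21.7,"y":-19.5,"rz":-31.8},{"x":-21.7,"y":-19.5,"rz":-31.8},{"x":-21.7,"y":-19.5,"rz":-31.8},{"x":-21.7,"y":-19.5,"rz":-31.8}])

```text
schema error: expected keys x, y, z, rx, ry, rz
```

Run:
```python
from h import *;from workcell import bot,imaging
import pickle
s=bot.sense();p,z=imaging.camera("wrist");c=imaging.get_calibration("wrist")
pickle.dump((s,p,z,c),open("w1.pkl","wb"));cv2.imwrite("pics/w1.png",cv2.cvtColor(p,cv2.COLOR_RGB2BGR))
print(s["time_s"],s["position"],s["tool_rot"],s["joints"])
```

```text
0.1 [0.2414 0.603  0.2216] [-0.5944 -3.0846  0.0027] [-1.1759  0.3218 -0.0701  1.4515  0.0226  1.3708 -0.0569]
```

View pics/w1.png

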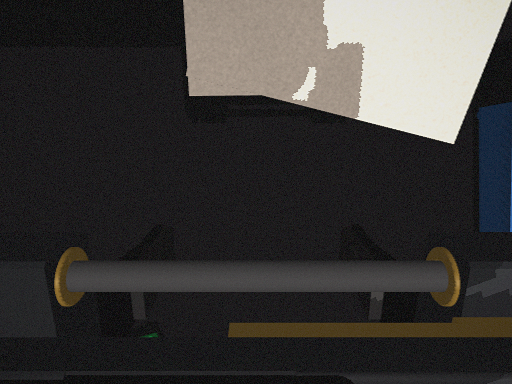

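Request:
send_rows(motion=[{"x":-33,"y":-30,"z":-3,"rx":0,"ry":0,"rz":0},{"x":-33,"y":-30,"z":-3,"rx":0,"ry":0,"rz":0},{"x":-33,"y":-30,"z":-3,"rx":0,"ry":0,"rz":0},{"x":-33,"y":-30,"z":-3,"rx":0,"ry":0,"rz":0},{"x":-33,"y":-30,"z":-3,"rx":0,"ry":0,"rz":0},{"x":-33,"y":-30,"z":-3,"rx":0,"ry":0,"rz":0},{"x":-33,"y":-30,"z":-3,"rx":0,"ry":0,"rz":0},{"x":-33,"y":-30,"z":-3,"rx":0,"ry":0,"rz":0},{"x":-33,"y":-30,"z":-3,"rx":0,"ry":0,"rz":0},{"x":-33,"y":-30,"z":-3,"rx":0,"ry":0,"rz":0},{"x":-33,"y":-30,"z":-3,"rx":0,"ry":0,"rz":0},{"x":-33,"y":-30,"z":-3,"rx":0,"ry":0,"rz":0}], hand=-1)

```text
time_s: 1.15
position: [0.4399, 0.1948, 0.2533]
tool_rot: [0.611, 3.079, -0.002]
ft_force: [-0.3, -0.1, 1.0]
gripper_width: 0.0866
grip_force: 0.0
```

Request:
send_rows(motion=[{"x":-18,"y":-21,"z":0,"rx":0,"ry":0,"rz":-31.8},{"x":-18,"y":-21,"z":0,"rx":0,"ry":0,"rz":-31.8},{"x":-18,"y":-21,"z":0,"rx":0,"ry":0,"rz":-31.8},{"x":-18,"y":-21,"z":0,"rx":0,"ry":0,"rz":-31.8},{"x":-18,"y":-21,"z":0,"rx":0,"ry":0,"rz":-31.8},{"x":-18,"y":-21,"z":0,"rx":0,"ry":0,"rz":-31.8},{"x":-18,"y":-21,"z":0,"rx":0,"ry":0,"rz":-31.8},{"x":-18,"y":-21,"z":0,"rx":0,"ry":0,"rz":-31.8},{"x":-18,"y":-21,"z":0,"rx":0,"ry":0,"rz":-31.8},{"x":-18,"y":-21,"z":0,"rx":0,"ry":0,"rz":-31.8},{"x":-18,"y":-21,"z":0,"rx":0,"ry":0,"rz":-31.8}])

```text
time_s: 2.07
position: [0.5253, -0.0575, 0.2522]
tool_rot: [0.277, -3.129, -0.002]
ft_force: [0.4, 0.6, -0.5]
gripper_width: 0.0868
grip_force: 0.0
```

```bash
cat > snap.py <<'E'
import sys
from h import *;from workcell import bot,imaging
import pickle
n=sys.argv[1]
s=bot.sense();p,z=imaging.camera("wrist");c=imaging.get_calibration("wrist")
pickle.dump((s,p,z,c),open(n+".pkl","wb"));cv2.imwrite(f"pics/{n}.png",cv2.cvtColor(p,cv2.COLOR_RGB2BGR))
print(s["time_s"],s["position"],s["tool_rot"],s["joints"])
E
python3 snap.py w2
```

```text
2.0667 [ 0.5253 -0.0575  0.2522] [ 0.277  -3.1286 -0.0016] [-0.502   0.0409  0.5825  1.7254 -0.0238  1.3829  1.832 ]
```

View pics/w2.png

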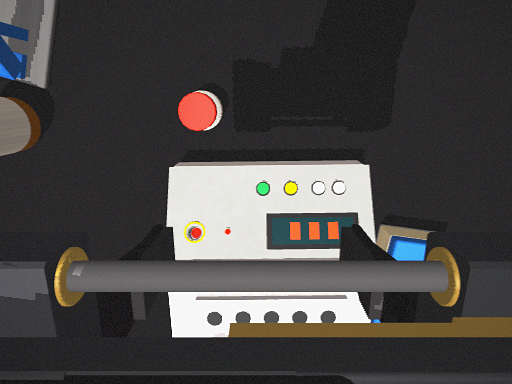

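The wrist view shows the keys upside down, with green at (263,188), yellow at (290,188), and white at (318,188) and (339,188). The reset ring is at (195,232), an LED at (228,231) and the jar at (200,111).

```bash
cat > panel.py <<'E'
from h import *;import pickle,sys
s,p,z,c=pickle.load(open("w2.pkl","rb"));C=cam(c,s)
g=cen(box(hsv(p,50,80,100),250,176,275,200));y=cen(box(hsv(p,25,33,120),278,176,303,200))
r=box(hsv(p,22,33,100),180,218,210,246);(rc,rr)=cv2.minEnclosingCircle(np.argwhere(r)[:,::-1].astype(np.float32))
G=cv2.cvtColor(p,cv2.COLOR_RGB2GRAY)
q=pts(C,z,box(G>170,175,172,358,212)|box(G>170,215,205,262,245))
o=q.mean(0)
for _ in range(4):
    n=np.linalg.svd(q-q.mean(0))[2][2];n*=np.sign(n[2]);o=q.mean(0);d=(q-o)@n;q=q[abs(d)<.002]
tilt=np.degrees(np.arccos(n[2]));yaw=np.degrees(np.arctan2(-n[1],-n[0]))
def cast(uv,h):
    oo,d=ray(C,uv);return (oo+d*(((o+n*h-oo)@n)/(d@n))[:,None])[0]
P={"green":cast(g,.004),"yellow":cast(y,.004),"w1":cast((318.5,187.5),.004),"ring":cast(rc,0)}
if __name__=="__main__":
    print("n",n,"tilt",tilt,"yaw",yaw,"resid",d.std(),len(q),"pix",g,y,rc,rr)
    for k in P:print(k,P[k])
    v=P["yellow"]-P["green"];print("spacing",np.linalg.norm(v),"yaw by keys",np.degrees(np.arctan2(-v[0],v[1])),"dz",v[2])
    X=np.array([n[2]*np.cos(np.radians(yaw)),n[2]*np.sin(np.radians(yaw)),np.hypot(n[0],n[1])])
    w=P["ring"]-P["green"];print("ring-green up slope",w@X,"along",w@np.cross(n,X),"ring diam",2*rr*np.linalg.norm(cast(rc+[1,0],0)-P["ring"]))
E
python3 panel.py
```

```text
n [-0.4603 -0.088   0.8834] tilt 27.943834065604452 yaw 10.820639873777715 resid 0.0007203234819036334 8066 pix [262.6371 188.1129] [290.5263 187.6667] (194.05555725097656, 231.5833282470703) 10.982870101928711
green [ 0.5423 -0.0479  0.0655]
yellow [ 0.5366 -0.0184  0.0655]
w1 [0.5311 0.0111 0.0656]
ring [ 0.5972 -0.1118  0.0832]
spacing 0.029955234368203423 yaw by keys 11.006123756926037 dz -5.1440064714525224e-05Traceback (most recent call last):
  File "panel.py", line 19, in <module>
    w=P["ring"]-P["green"];print("ring-green up slope",w@X,"along",w@np.cross(n,X),"ring diam",2*rr*np.linalg.norm(cast(rc+[1,0],0)-P["ring"]))
                                                                                                                        ~~^~~~~~
TypeError: can only concatenate tuple (not "list") to tuple
```

```bash
python3 -c "
from h import *;from workcell import bot
go(bot.sense(),(.415,-.325,.29),tool(11,0))"
```

```text
cm [ 15.59 -24.4   -3.79] deg [ 0.06 -0.02 -0.83]
```

Request:
send_rows(motion=[{"x":15.6,"y":-24.4,"z":-3.8,"rx":0,"ry":0,"rz":0},{"x":15.6,"y":-24.4,"z":-3.8,"rx":0,"ry":0,"rz":0},{"x":15.6,"y":-24.4,"z":-3.8,"rx":0,"ry":0,"rz":0},{"x":15.6,"y":-24.4,"z":-3.8,"rx":0,"ry":0,"rz":0},{"x":15.6,"y":-24.4,"z":-3.8,"rx":0,"ry":0,"rz":0},{"x":15.6,"y":-24.4,"z":-3.8,"rx":0,"ry":0,"rz":0},{"x":15.6,"y":-24.4,"z":-3.8,"rx":0,"ry":0,"rz":0},{"x":15.6,"y":-24.4,"z":-3.8,"rx":0,"ry":0,"rz":0},{"x":15.6,"y":-24.4,"z":-3.8,"rx":0,"ry":0,"rz":0},{"x":15.6,"y":-24.4,"z":-3.8,"rx":0,"ry":0,"rz":0},{"x":15.6,"y":-24.4,"z":-3.8,"rx":0,"ry":0,"rz":0}])

```text
time_s: 3.03
position: [0.4156, -0.3243, 0.2901]
tool_rot: [-0.28, 3.129, 0.002]
ft_force: [-0.4, 0.5, 0.8]
gripper_width: 0.0873
grip_force: 0.0
```

```bash
python3 snap.py w3
```

```text
3.0333 [ 0.4156 -0.3243  0.2901] [-0.2804  3.1291  0.0021] [-0.2316  0.0187  0.8661  1.6731 -0.0153  1.4573  2.3856]
```

View pics/w3.png

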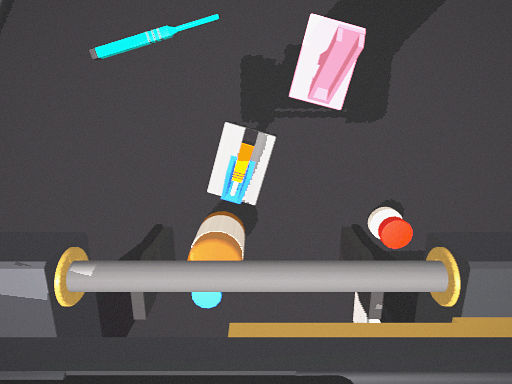

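The wrist view shows the dark foot at about (240,165), with the stylus's black end at (248,137). The bottle is just beyond it at (216,235), and the pink rest and turquoise stylus are well clear.

```bash
cat > rest.py <<'E'
from h import *;import pickle
s,p,z,c=pickle.load(open("w3.pkl","rb"));C=cam(c,s)
Q=np.zeros((384,512,3));vv,uu=np.mgrid[:384,:512];o,d=ray(C,np.c_[uu.ravel(),vv.ravel()]);Q=(o+d*z.ravel()[:,None]).reshape(384,512,3)
bench=np.median(Q[150:200,120:190,2]);foot=box(abs(Q[...,2]-bench-.008)<.003,195,110,290,212)
foot=cv2.morphologyEx(foot.astype(np.uint8),cv2.MORPH_OPEN,np.ones((3,3)))
# foot outline: everything raised within box, shot onto z=.008 ; use low-saturation foot corners
m=foot>0;q=onz(C,np.argwhere(m)[:,::-1],.008)[:,:2]
rect=cv2.minAreaRect(q.astype(np.float32));bx=cv2.boxPoints(rect)
org=cv2.minAreaRect(q.astype(np.float32))[0]
e=[bx[1]-bx[0],bx[2]-bx[1]];l=max(e,key=np.linalg.norm);l=l*np.sign(l[0])
yaw=np.degrees(np.arctan2(l[1],l[0]));a=np.radians(yaw);X=np.array([np.cos(a),np.sin(a),0]);O=np.array([*rect[0],0])
seat=O+.036*X+[0,0,.026];u=-X*np.sin(np.radians(35))+[0,0,np.cos(np.radians(35))]
if __name__=="__main__":
    print("bench",bench,"foot",rect,m.sum(),"yaw",yaw,"seat",seat,"u",u,"end",seat+.163*u)
    def proj(P):
        k=C[0]@(C[1].T@(P-C[2]));return k[:2]/k[2]
    for t in(.095,.155,.163):print(t,proj(seat+t*u))
    S=cv2.cvtColor(p,cv2.COLOR_RGB2HSV)
    om=box(hsv(p,8,20,200,120),235,140,258,165);print("orange c",cen(om),om.sum());Po=pts(C,z,om);print("pts",Po.mean(0),np.median(Po,0))
    k=p[105:215,190:300].copy();k=cv2.resize(k,None,fx=5,fy=5,interpolation=cv2.INTER_NEAREST)
    for t in(.095,.155,.163):
        cv2.circle(k,tuple(int(v) for v in (proj(seat+t*u)-[190,105]+.5)*5),4,(255,0,255),-1)
    for b in bx:cv2.circle(k,tuple(int(v) for v in (proj(np.array([*b,.008]))-[190,105]+.5)*5),4,(0,160,0),-1)
    cv2.imwrite("pics/w3c.png",k[...,::-1])
E
python3 rest.py
```

```text
bench -0.0005545786581606371 foot ((0.43054309487342834, -0.34398671984672546), (0.06958192586898804, 0.09950236231088638), 83.9992446899414) 2338 yaw -6.0007615 seat [ 0.4663 -0.3478  0.026 ] u [-0.5704  0.06    0.8192] end [ 0.3734 -0.338   0.1595]
0.095 [240.4982 165.0866]
0.155 [248.373  139.0546]
0.163 [249.6537 134.8209]
orange c [244.9206 152.4497] 189
pts [ 0.3921 -0.3395  0.1418] [ 0.3918 -0.3395  0.1422]
```

View pics/w3c.png

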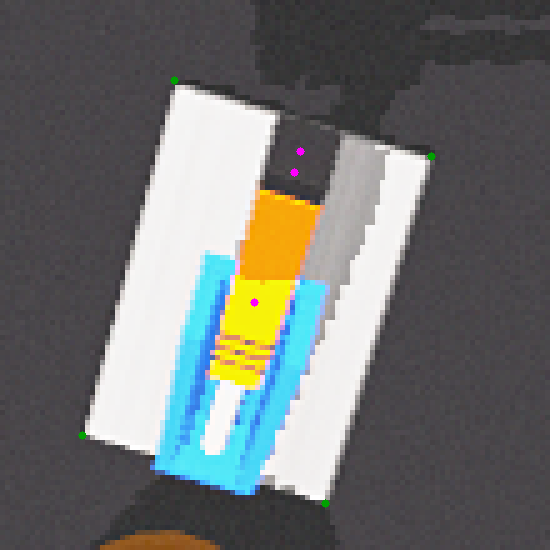

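The crop confirms the choice: the orange stylus with its black end is in the blue trough. The foot corners fit 99.5 × 69.6 mm, against 100 × 70 given, with yaw -6°. The orange handle lies on the computed trough axis to within 0.5 mm.

```bash
cat > g.py <<'E'
from rest import *;from workcell import bot;import sys
st=bot.sense();go(st,seat+float(sys.argv[1])*u,tool(yaw,35));print(st["time_s"],st["position"],st["joints"],st["gripper_width"])
E
python3 g.py .195
```

```text
cm [ 6.16 -0.08 10.44] deg [  5.02 -34.78  15.72]
3.0833 [ 0.4156 -0.3244  0.2901] [-0.2316  0.0188  0.8662  1.673  -0.0151  1.4573  2.3858] 0.08690286207628511
```

Request:
send_rows(motion=[{"x":6.2,"y":-0.1,"z":10.4,"rx":5,"ry":-34.8,"rz":15.7},{"x":6.2,"y":-0.1,"z":10.4,"rx":5,"ry":-34.8,"rz":15.7},{"x":6.2,"y":-0.1,"z":10.4,"rx":5,"ry":-34.8,"rz":15.7},{"x":6.2,"y":-0.1,"z":10.4,"rx":5,"ry":-34.8,"rz":15.7},{"x":6.2,"y":-0.1,"z":10.4,"rx":5,"ry":-34.8,"rz":15.7},{"x":6.2,"y":-0.1,"z":10.4,"rx":5,"ry":-34.8,"rz":15.7},{"x":6.2,"y":-0.1,"z":10.4,"rx":5,"ry":-34.8,"rz":15.7},{"x":6.2,"y":-0.1,"z":10.4,"rx":5,"ry":-34.8,"rz":15.7},{"x":6.2,"y":-0.1,"z":10.4,"rx":5,"ry":-34.8,"rz":15.7},{"x":6.2,"y":-0.1,"z":10.4,"rx":5,"ry":-34.8,"rz":15.7}])

```text
time_s: 3.92
position: [0.3634, -0.3421, 0.1867]
tool_rot: [0.138, 2.541, -0.041]
ft_force: [1.2, 0.3, -0.3]
gripper_width: 0.0868
grip_force: 0.0
```

```bash
python3 g.py .1113
```

```text
cm [0.67 0.53 7.95] deg [-0.08 -0.8  -0.2 ]
3.9167 [ 0.3634 -0.3421  0.1867] [ 0.5085 -0.3008  0.4618  2.2525 -0.4399  0.807   2.6914] 0.0868404989192968
```

```bash
cat > g.py <<'E'
from rest import *;from workcell import bot;import sys
st=bot.sense();R=tool(yaw,20);go(st,seat+float(sys.argv[1])*u+.0187*R[:,2],R);print(st["time_s"],st["position"],st["joints"],st["gripper_width"])
E
python3 g.py .192
```

```text
cm [1.24 0.51 1.69] deg [-0.06 14.2  -0.21]
3.9167 [ 0.3634 -0.3421  0.1867] [ 0.5085 -0.3008  0.4618  2.2525 -0.4399  0.807   2.6914] 0.0868404989192968
```

Request:
send_rows(motion=[{"x":1.2,"y":0.5,"z":1.7,"rx":0,"ry":14.2,"rz":-0.2},{"x":1.2,"y":0.5,"z":1.7,"rx":0,"ry":14.2,"rz":-0.2},{"x":1.2,"y":0.5,"z":1.7,"rx":0,"ry":14.2,"rz":-0.2},{"x":1.2,"y":0.5,"z":1.7,"rx":0,"ry":14.2,"rz":-0.2},{"x":1.2,"y":0.5,"z":1.7,"rx":0,"ry":14.2,"rz":-0.2}])

```text
time_s: 4.33
position: [0.3637, -0.337, 0.1656]
tool_rot: [0.149, 2.786, -0.025]
ft_force: [-0.1, 0.7, -0.2]
gripper_width: 0.0866
grip_force: 0.0
```

```bash
python3 g.py .192; python3 g.py .132
```

```text
cm [ 0.05  0.   -0.03] deg [ 0.01  0.14 -0.12]
4.3333 [ 0.3637 -0.337   0.1656] [ 0.5322 -0.177   0.3106  2.1354 -0.2271  0.9245  2.4236] 0.08656567339592969
cm [-1.49  0.01  5.77] deg [ 0.01  0.14 -0.12]
4.3333 [ 0.3637 -0.337   0.1656] [ 0.5322 -0.177   0.3106  2.1354 -0.2271  0.9245  2.4236] 0.08656567339592969
```

Request:
send_rows(motion=[{"x":-0.7,"y":0,"z":2.9,"rx":0,"ry":0,"rz":0},{"x":-1.5,"y":0,"z":5.8,"rx":0,"ry":0.1,"rz":-0.1},{"x":-1.5,"y":0,"z":5.8,"rx":0,"ry":0.1,"rz":-0.1},{"x":-1.5,"y":0,"z":5.8,"rx":0,"ry":0.1,"rz":-0.1},{"x":-1.5,"y":0,"z":5.8,"rx":0,"ry":0.1,"rz":-0.1}])

```text
time_s: 4.75
position: [0.3959, -0.3416, 0.1166]
tool_rot: [0.153, 2.788, -0.026]
ft_force: [1.1, -0.2, -0.3]
gripper_width: 0.0867
grip_force: 0.0
```

Request:
send_rows(motion=[{"x":0,"y":0,"z":0,"rx":0,"ry":0,"rz":0},{"x":0,"y":0,"z":0,"rx":0,"ry":0,"rz":0},{"x":0,"y":0,"z":0,"rx":0,"ry":0,"rz":0},{"x":0,"y":0,"z":0,"rx":0,"ry":0,"rz":0},{"x":0,"y":0,"z":0,"rx":0,"ry":0,"rz":0},{"x":0,"y":0,"z":0,"rx":0,"ry":0,"rz":0},{"x":0,"y":0,"z":0,"rx":0,"ry":0,"rz":0},{"x":0,"y":0,"z":0,"rx":0,"ry":0,"rz":0},{"x":0,"y":0,"z":0,"rx":0,"ry":0,"rz":0},{"x":0,"y":0,"z":0,"rx":0,"ry":0,"rz":0}], hand=1, grip_force=35)

```text
time_s: 5.58
position: [0.3967, -0.3413, 0.1159]
tool_rot: [0.153, 2.789, -0.025]
ft_force: [-0.5, -0.4, 0.5]
gripper_width: 0.0285
grip_force: 0.0
```

```bash
python3 g.py .132
```

```text
cm [-0.08  0.08 -0.04] deg [-0.03 -0.02 -0.26]
5.5833 [ 0.3967 -0.3413  0.1159] [ 0.5074 -0.0579  0.3031  2.1436 -0.2881  0.8049  2.4484] 0.028465960074291988
```

Fingers still closing; hold on, then lift along the trough axis.

Request:
send_rows(motion=[{"x":0,"y":0,"z":0,"rx":0,"ry":0,"rz":0},{"x":0,"y":0,"z":0,"rx":0,"ry":0,"rz":0},{"x":0,"y":0,"z":0,"rx":0,"ry":0,"rz":0},{"x":0,"y":0,"z":0,"rx":0,"ry":0,"rz":0},{"x":0,"y":0,"z":0,"rx":0,"ry":0,"rz":0},{"x":0,"y":0,"z":0,"rx":0,"ry":0,"rz":0}])

```text
time_s: 6.08
position: [0.3967, -0.3413, 0.1159]
tool_rot: [0.153, 2.789, -0.025]
ft_force: [0.6, 1.2, -0.3]
gripper_width: 0.0117
grip_force: 35.0
```

```bash
python3 g.py .132; python3 -c "
from workcell import bot; print(bot.sense())"
```

```text
cm [-0.08  0.09 -0.03] deg [-0.03 -0.02 -0.26]
6.0833 [ 0.3967 -0.3413  0.1159] [ 0.5074 -0.058   0.3031  2.1437 -0.2882  0.8048  2.4484] 0.01171908434375167
{'time_s': 6.0833, 'joints': array([ 0.50743638, -0.0580369 ,  0.30310268,  2.14370367, -0.28816035,
        0.80483876,  2.4484247 ]), 'dq': array([ 1.48497307e-03, -2.68506451e-04,  1.16210085e-03, -6.49684899e-05,
        2.44254156e-04,  8.32633237e-04, -1.07353106e-03]), 'tau': array([ 8.52451846e-02, -2.47000659e+01, -4.07623267e-01, -2.91437531e+01,
       -8.58602487e-01, -1.06381271e+00,  1.14950319e-02]), 'position': array([ 0.39665306, -0.34128953,  0.11594518]), 'tool_rot': array([ 0.15264045,  2.78897224, -0.02545645]), 'ft_force': array([ 0.58923038,  1.21005171, -0.30902212]), 'wrist_torque': array([0.10614112, 0.34213427, 0.01539316]), 'grip_force': 34.999966635368764, 'gripper_width': 0.01171908434375167}
```

Run:
```python
from rest import *;from workcell import bot
st=bot.sense();R=Rn.from_rotvec(st["tool_rot"]).as_matrix()
pickle.dump((st["position"],R,R.T@(seat-st["position"]),R.T@u),open("grasp.pkl","wb"));print(R.T@(seat-st["position"]),R.T@u)
```

```text
[-0.035   0.0011  0.1084] [ 0.2591 -0.0017 -0.9659]
```

Request:
send_rows(motion=[{"x":0.25,"y":0,"z":-0.95,"rx":0,"ry":0,"rz":0},{"x":0.5,"y":0,"z":-1.9,"rx":0,"ry":0,"rz":0},{"x":0,"y":0,"z":-4,"rx":0,"ry":0,"rz":0},{"x":-1.2,"y":0,"z":-6.6,"rx":0,"ry":0,"rz":0},{"x":-2.4,"y":0,"z":-9.9,"rx":0,"ry":0,"rz":0},{"x":-3.6,"y":0,"z":-13.2,"rx":0,"ry":0,"rz":0},{"x":-3.6,"y":0,"z":-13.2,"rx":0,"ry":0,"rz":0},{"x":-3.6,"y":0,"z":-13.2,"rx":0,"ry":0,"rz":0},{"x":-3.6,"y":0,"z":-13.2,"rx":0,"ry":0,"rz":0}])

```text
time_s: 6.83
position: [0.3845, -0.3401, 0.2523]
tool_rot: [0.153, 2.789, -0.025]
ft_force: [0.1, 0.0, -1.5]
gripper_width: 0.0117
grip_force: 35.0
```

```bash
python3 snap.py w4
python3 - <<'E'
from h import *;import pickle
s,p,z,c=pickle.load(open("w4.pkl","rb"));_,_,t,u=pickle.load(open("grasp.pkl","rb"))
M=c["mount"];Ri=M[:3,:3].T
k=p[100:260,180:340].copy();k=cv2.resize(k,None,fx=3.7,fy=3.7,interpolation=cv2.INTER_NEAREST)
for a in(0,.055,.095):
    q=c["mtx"]@(Ri@(t+a*u-M[:3,3]));q=q[:2]/q[2];print(a,q);cv2.circle(k,tuple(int(v) for v in (q-[180,100]+.5)*3.7),3,(255,0,255),-1)
cv2.imwrite("pics/w4c.png",k[...,::-1])
E
```

```text
6.8333 [ 0.3845 -0.3401  0.2523] [ 0.1533  2.7892 -0.0254] [ 0.5209 -0.2033  0.2757  1.9793 -0.1856  1.0937  2.3232]
0 [258.4697 229.8458]
0.055 [258.7183 239.5828]
0.095 [258.9871 250.1122]
```

View pics/w4c.png

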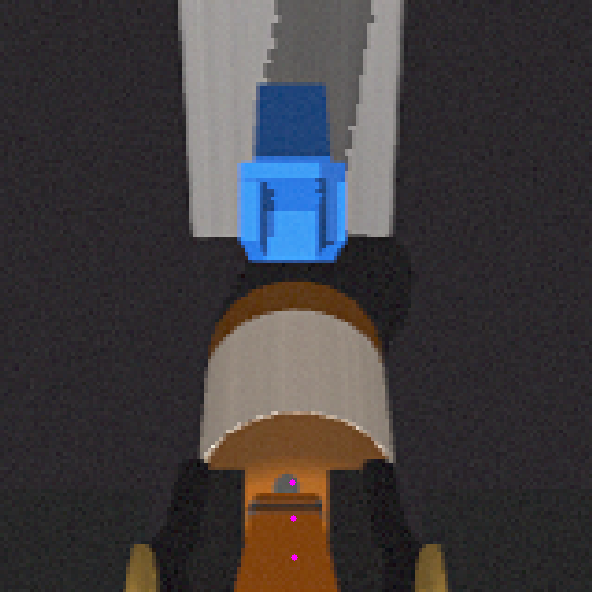

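The tip is at crop (287,484), against (292,483) predicted. That puts it centred at tool y ≈ 0, so closing the fingers pulled the stylus about 1 mm sideways and it hasn't slipped along its axis.

```bash
cat > press.py <<'E'
from panel import *;from workcell import bot
T_TIP=np.array([-.035,-.0002,.1084])   # tip in tool frame
n28=np.array([-np.sin(np.radians(28))*np.cos(np.radians(10.9)),-np.sin(np.radians(28))*np.sin(np.radians(10.9)),np.cos(np.radians(28))])
R=tool(10.9,13)
def at(name,h):
    st=bot.sense();Rm=Rn.from_rotvec(st["tool_rot"]).as_matrix()
    go(st,P[name]+h*n28-R@T_TIP,R)
    e=st["position"]+Rm@T_TIP-P[name]
    print(st["time_s"],"tip height",e@n28,"offset",e-(e@n28)*n28,"F.n",st["ft_force"]@n28,st["ft_force"],st["joints"],st["gripper_width"])
    print("n in tool",Rm.T@n28)
if __name__=="__main__":at(sys.argv[1],float(sys.argv[2]))
E
python3 press.py ring .04
```

```text
cm [-9.4  22.71  7.18] deg [ -4.76   6.86 -16.52]
6.8833 tip height 0.15601009072746966 offset [-0.0716 -0.2217 -0.0597] F.n -0.8335463845334747 [-0.2924  0.8679 -1.0095] [ 0.5209 -0.2024  0.2757  1.9803 -0.1858  1.0935  2.3231] 0.011569905784618298
n in tool [ 0.1212 -0.1369 -0.9831]
```

Request:
send_rows(motion=[{"x":-9.4,"y":22.7,"z":7.2,"rx":-4.8,"ry":6.9,"rz":-16.5},{"x":-9.4,"y":22.7,"z":7.2,"rx":-4.8,"ry":6.9,"rz":-16.5},{"x":-9.4,"y":22.7,"z":7.2,"rx":-4.8,"ry":6.9,"rz":-16.5},{"x":-9.4,"y":22.7,"z":7.2,"rx":-4.8,"ry":6.9,"rz":-16.5},{"x":-9.4,"y":22.7,"z":7.2,"rx":-4.8,"ry":6.9,"rz":-16.5},{"x":-9.4,"y":22.7,"z":7.2,"rx":-4.8,"ry":6.9,"rz":-16.5},{"x":-9.4,"y":22.7,"z":7.2,"rx":-4.8,"ry":6.9,"rz":-16.5},{"x":-9.4,"y":22.7,"z":7.2,"rx":-4.8,"ry":6.9,"rz":-16.5},{"x":-9.4,"y":22.7,"z":7.2,"rx":-4.8,"ry":6.9,"rz":-16.5},{"x":-9.4,"y":22.7,"z":7.2,"rx":-4.8,"ry":6.9,"rz":-16.5},{"x":-9.4,"y":22.7,"z":7.2,"rx":-4.8,"ry":6.9,"rz":-16.5}])

```text
time_s: 7.8
position: [0.5215, -0.1289, 0.2168]
tool_rot: [-0.273, 2.903, 0.03]
ft_force: [0.2, -0.4, -0.3]
gripper_width: 0.0119
grip_force: 35.0
```

```bash
python3 press.py ring .012; python3 snap.py w5;python3 - <<'E'
from panel import *
import press
s,p,z,c=pickle.load(open("w5.pkl","rb"));C=cam(c,s)
def pr(X):
    q=C[0]@(C[1].T@(X-C[2]));return q[:2]/q[2]
Rm=Rn.from_rotvec(s["tool_rot"]).as_matrix()
tip=s["position"]+Rm@press.T_TIP
k=cv2.resize(p[150:270,180:330],None,fx=5,fy=5,interpolation=cv2.INTER_NEAREST)
for X,col in((P["ring"],(255,0,255)),(tip,(0,0,255)),(P["green"],(255,0,255)),(P["yellow"],(255,0,255))):
    a=pr(X);print(a);cv2.circle(k,tuple(int(v) for v in (a-[180,150]+.5)*5),3,col,-1)
cv2.imwrite("pics/w5c.png",k[...,::-1])
E
```

```text
cm [-0.74  0.27  2.76] deg [-0.07  0.01 -0.16]
7.8 tip height 0.04057984609241028 offset [ 0.0006 -0.0028  0.    ] F.n -0.32206736760201093 [ 0.1543 -0.4203 -0.3265] [ 0.2792 -0.0664 -0.0191  1.9139 -0.1108  1.0909  2.0592] 0.01187639576504503
n in tool [ 0.2587 -0.002  -0.966 ]
7.8 [ 0.5215 -0.1289  0.2168] [-0.2726  2.9026  0.0302] [ 0.2792 -0.0664 -0.0191  1.9139 -0.1108  1.0909  2.0592]
[259.5651 224.7484]
[256.5577 229.9213]
[334.9005 178.4748]
[365.7747 178.3144]
```

View pics/w5c.png

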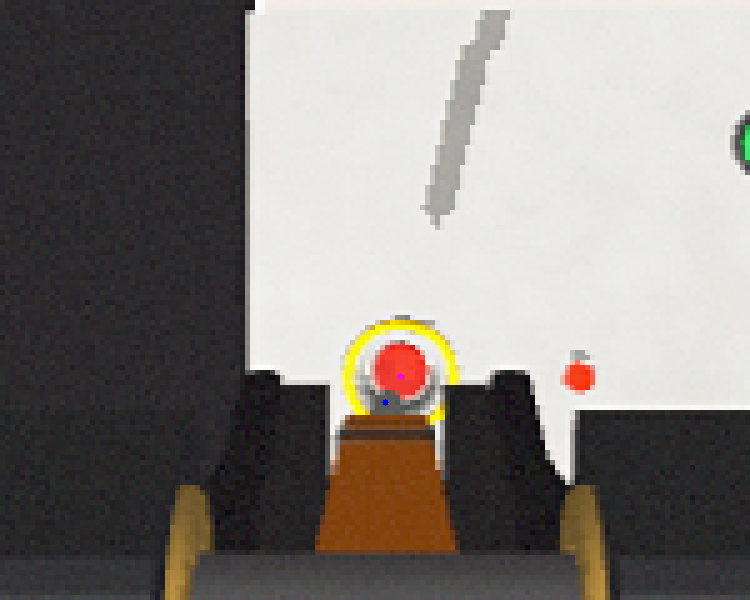

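The ring at crop (402,375) and the tip at (387,402) both match their predictions. The tip needs 2.7 mm more in +y.

Request:
send_rows(motion=[{"x":-0.2,"y":0.27,"z":0.7,"rx":0,"ry":0,"rz":0},{"x":-0.5,"y":0.27,"z":1.8,"rx":0,"ry":0,"rz":0},{"x":-0.74,"y":0.27,"z":2.76,"rx":0,"ry":0,"rz":0},{"x":-0.74,"y":0.27,"z":2.76,"rx":0,"ry":0,"rz":0},{"x":-0.74,"y":0.27,"z":2.76,"rx":0,"ry":0,"rz":0},{"x":-0.74,"y":0.27,"z":2.76,"rx":0,"ry":0,"rz":0}])

```text
time_s: 8.35
position: [0.5351, -0.1217, 0.1915]
tool_rot: [-0.278, 2.902, 0.031]
ft_force: [0.2, 0.2, -0.3]
gripper_width: 0.0117
grip_force: 35.0
```

```bash
python3 press.py ring -.0085
```

```text
cm [-0.41 -0.19  1.94] deg [-0.02  0.    0.03]
8.35 tip height 0.011325216306326984 offset [0.0006 0.002  0.0005] F.n -0.36543670633782277 [ 0.1668  0.2456 -0.3021] [ 0.269  -0.025  -0.0307  1.926  -0.1095  1.036   2.0458] 0.011691934089820995
n in tool [ 0.2587 -0.0001 -0.9659]
```

Request:
send_rows(motion=[{"x":0.1,"y":-0.19,"z":0,"rx":0,"ry":0,"rz":0},{"x":0.1,"y":-0.19,"z":0,"rx":0,"ry":0,"rz":0},{"x":-0.15,"y":-0.19,"z":0.97,"rx":0,"ry":0,"rz":0},{"x":-0.41,"y":-0.19,"z":1.94,"rx":0,"ry":0,"rz":0},{"x":-0.41,"y":-0.19,"z":1.94,"rx":0,"ry":0,"rz":0},{"x":-0.41,"y":-0.19,"z":1.94,"rx":0,"ry":0,"rz":0}])

```text
time_s: 8.85
position: [0.5438, -0.1217, 0.1733]
tool_rot: [-0.278, 2.902, 0.031]
ft_force: [-2.2, -0.0, 1.9]
gripper_width: 0.0114
grip_force: 35.0
```

```bash
python3 press.py ring -.013
```

```text
cm [-0.11 -0.02  0.41] deg [ 0.   -0.01  0.04]
8.85 tip height -0.008726910666284601 offset [-0.      0.0002  0.    ] F.n 2.7283694007168062 [-2.2246 -0.0412  1.9244] [ 0.2663  0.0074 -0.0326  1.9316 -0.11    0.9981  2.0456] 0.01140662730035035
n in tool [ 0.259   0.0002 -0.9659]
```

Request:
send_rows(motion=[{"x":-0.05,"y":0,"z":0.2,"rx":0,"ry":0,"rz":0},{"x":-0.05,"y":0,"z":0.2,"rx":0,"ry":0,"rz":0},{"x":-0.1,"y":0,"z":0.4,"rx":0,"ry":0,"rz":0},{"x":-0.1,"y":0,"z":0.4,"rx":0,"ry":0,"rz":0},{"x":-0.1,"y":0,"z":0.4,"rx":0,"ry":0,"rz":0}])

```text
time_s: 9.27
position: [0.5454, -0.1215, 0.1703]
tool_rot: [-0.278, 2.902, 0.031]
ft_force: [-2.8, 0.9, 4.0]
gripper_width: 0.0119
grip_force: 35.0
```

```bash
python3 press.py ring -.0135
```

```text
cm [-0.03 -0.01  0.14] deg [-0.02  0.02  0.03]
9.2667 tip height -0.012109802091088123 offset [0.0001 0.0001 0.0001] F.n 4.771598514256612 [-2.8283  0.8762  4.0156] [ 0.2656  0.0126 -0.0332  1.9327 -0.1098  0.991   2.0446] 0.011886134106476284
n in tool [ 0.2584 -0.0002 -0.966 ]
```

Request:
send_rows(motion=[{"x":-0.04,"y":0,"z":0.15,"rx":0,"ry":0,"rz":0},{"x":-0.04,"y":0,"z":0.15,"rx":0,"ry":0,"rz":0},{"x":-0.05,"y":0,"z":0.2,"rx":0,"ry":0,"rz":0},{"x":-0.05,"y":0,"z":0.2,"rx":0,"ry":0,"rz":0}])

```text
time_s: 9.6
position: [0.5458, -0.1216, 0.17]
tool_rot: [-0.277, 2.902, 0.031]
ft_force: [-9.7, 0.4, 14.4]
gripper_width: 0.0116
grip_force: 35.0
```

```bash
python3 press.py ring -.014
```

```text
cm [-0.01  0.01  0.15] deg [-0.02  0.    0.02]
9.6 tip height -0.01258230030718143 offset [ 0.0003 -0.0001  0.0002] F.n 17.163535656992963 [-9.6645  0.4178 14.4349] [ 0.2653  0.0141 -0.0332  1.9318 -0.1095  0.9908  2.0442] 0.011631071770148604
n in tool [ 0.2588 -0.0003 -0.9659]
```

Request:
send_rows(motion=[{"x":0,"y":0,"z":0,"rx":0,"ry":0,"rz":0},{"x":0,"y":0,"z":0,"rx":0,"ry":0,"rz":0},{"x":0,"y":0,"z":0,"rx":0,"ry":0,"rz":0},{"x":0,"y":0,"z":0,"rx":0,"ry":0,"rz":0},{"x":0,"y":0,"z":0,"rx":0,"ry":0,"rz":0},{"x":0,"y":0,"z":0,"rx":0,"ry":0,"rz":0},{"x":0,"y":0,"z":0,"rx":0,"ry":0,"rz":0},{"x":0,"y":0,"z":0,"rx":0,"ry":0,"rz":0},{"x":0,"y":0,"z":0,"rx":0,"ry":0,"rz":0},{"x":0,"y":0,"z":0,"rx":0,"ry":0,"rz":0},{"x":0,"y":0,"z":0,"rx":0,"ry":0,"rz":0},{"x":0,"y":0,"z":0,"rx":0,"ry":0,"rz":0}])

```text
time_s: 10.6
position: [0.5458, -0.1216, 0.1701]
tool_rot: [-0.277, 2.902, 0.031]
ft_force: [-10.3, 0.3, 13.7]
gripper_width: 0.012
grip_force: 35.0
```

```bash
python3 press.py ring .03
```

```text
cm [ 1.13  0.01 -4.1 ] deg [-0.02  0.01  0.02]
10.6 tip height -0.012554257967678954 offset [ 0.0003 -0.      0.0002] F.n 16.866922522596656 [-10.3409   0.3288  13.7369] [ 0.2653  0.0139 -0.0332  1.9319 -0.1096  0.9907  2.0442] 0.012000260058818034
n in tool [ 0.2587 -0.0003 -0.966 ]
```

Request:
send_rows(motion=[{"x":0.4,"y":0,"z":-1.5,"rx":0,"ry":0,"rz":0},{"x":0.8,"y":0,"z":-3,"rx":0,"ry":0,"rz":0},{"x":1.2,"y":0,"z":-4.5,"rx":0,"ry":0,"rz":0},{"x":1.2,"y":0,"z":-4.5,"rx":0,"ry":0,"rz":0},{"x":1.2,"y":0,"z":-4.5,"rx":0,"ry":0,"rz":0}])

```text
time_s: 11.02
position: [0.5255, -0.1257, 0.2097]
tool_rot: [-0.277, 2.9, 0.03]
ft_force: [0.3, -0.5, -0.8]
gripper_width: 0.012
grip_force: 35.0
```

```bash
python3 press.py yellow .015
```

```text
cm [ 4.1  10.35  2.44] deg [-0.08  0.13  0.01]
11.0167 tip height 0.028238608610990937 offset [ 0.0597 -0.094   0.0217] F.n -0.814308510417397 [ 0.3313 -0.5448 -0.8041] [ 0.2762 -0.057  -0.0243  1.9198 -0.1111  1.0729  2.056 ] 0.012010614966691388
n in tool [ 0.2566 -0.0012 -0.9665]
```

Request:
send_rows(motion=[{"x":1.3,"y":3.4,"z":0.4,"rx":0,"ry":0,"rz":0},{"x":2.6,"y":6.8,"z":0.8,"rx":0,"ry":0,"rz":0},{"x":4.1,"y":10.35,"z":1.6,"rx":0,"ry":0.1,"rz":0},{"x":4.1,"y":10.35,"z":2.4,"rx":0,"ry":0.1,"rz":0},{"x":4.1,"y":10.35,"z":2.4,"rx":0,"ry":0.1,"rz":0},{"x":4.1,"y":10.35,"z":2.4,"rx":0,"ry":0.1,"rz":0},{"x":4.1,"y":10.35,"z":2.4,"rx":0,"ry":0.1,"rz":0}])

```text
time_s: 11.6
position: [0.4722, -0.0314, 0.1768]
tool_rot: [-0.276, 2.903, 0.03]
ft_force: [-0.0, -1.0, -0.1]
gripper_width: 0.0118
grip_force: 35.0
```

```bash
python3 press.py yellow .001; python3 snap.py w6;python3 - <<'E'
from panel import *
import press
s,p,z,c=pickle.load(open("w6.pkl","rb"));C=cam(c,s)
def pr(X):
    q=C[0]@(C[1].T@(X-C[2]));return q[:2]/q[2]
Rm=Rn.from_rotvec(s["tool_rot"]).as_matrix()
tip=s["position"]+Rm@press.T_TIP
k=cv2.resize(p[150:270,180:330],None,fx=5,fy=5,interpolation=cv2.INTER_NEAREST)
for X,col in((tip,(0,0,255)),(P["green"],(255,0,255)),(P["yellow"],(255,0,255))):
    a=pr(X);print(a);cv2.circle(k,tuple(int(v) for v in (a-[180,150]+.5)*5),3,col,-1)
cv2.imwrite("pics/w6c.png",k[...,::-1])
E
```

```text
cm [-0.37  0.07  1.38] deg [-0.04 -0.05 -0.05]
11.6 tip height 0.015321052070843381 offset [ 0.0001 -0.0008 -0.0001] F.n -0.03279483955457299 [-0.0083 -0.9581 -0.1378] [ 0.2046 -0.19   -0.1364  2.1032 -0.0971  1.0096  1.8706] 0.011818818084544424
n in tool [ 0.2597 -0.0009 -0.9657]
11.6 [ 0.4722 -0.0314  0.1768] [-0.2757  2.9034  0.0305] [ 0.2046 -0.19   -0.1364  2.1032 -0.0971  1.0096  1.8706]
[256.5557 229.9215]
[224.5515 228.0776]
[257.5013 227.9673]
```

View pics/w6c.png

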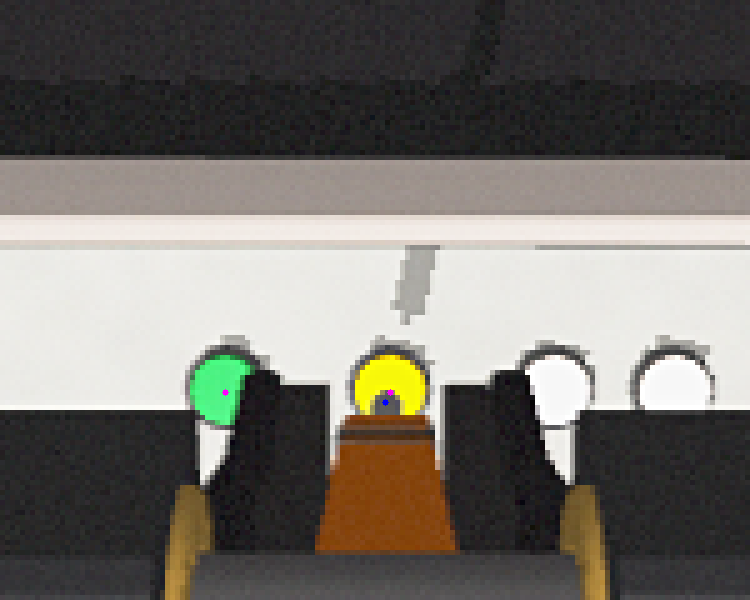

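The tip at crop (386,402) is over the yellow key, which is centred at (390,388). The white keys are clear.

Request:
send_rows(motion=[{"x":-0.2,"y":0.07,"z":0.7,"rx":0,"ry":0,"rz":0},{"x":-0.37,"y":0.07,"z":1.38,"rx":0,"ry":0,"rz":0},{"x":-0.37,"y":0.07,"z":1.38,"rx":0,"ry":0,"rz":0},{"x":-0.42,"y":0.07,"z":1.58,"rx":0,"ry":0,"rz":0},{"x":-0.46,"y":0.07,"z":1.72,"rx":0,"ry":0,"rz":0},{"x":-0.48,"y":0.07,"z":1.8,"rx":0,"ry":0,"rz":0},{"x":-0.48,"y":0.07,"z":1.8,"rx":0,"ry":0,"rz":0}])

```text
time_s: 12.23
position: [0.4797, -0.0285, 0.1609]
tool_rot: [-0.277, 2.904, 0.03]
ft_force: [-4.0, -1.2, 6.1]
gripper_width: 0.0116
grip_force: 35.0
```

```bash
python3 press.py yellow -.0035
```

```text
cm [-0.07 -0.07  0.1 ] deg [-0.04 -0.1   0.02]
12.2333 tip height -0.002391767315815666 offset [-0.0007  0.0005 -0.0003] F.n 7.381954125181309 [-4.0145 -1.2236  6.1415] [ 0.201  -0.1586 -0.144   2.11   -0.0926  0.9716  1.8614] 0.011559470106286867
n in tool [ 0.2605 -0.0007 -0.9655]
```

Request:
send_rows(motion=[{"x":-0.02,"y":0,"z":0.07,"rx":0,"ry":0,"rz":0},{"x":-0.02,"y":0,"z":0.07,"rx":0,"ry":0,"rz":0},{"x":-0.02,"y":0,"z":0.07,"rx":0,"ry":0,"rz":0}])

```text
time_s: 12.48
position: [0.4799, -0.0285, 0.1608]
tool_rot: [-0.277, 2.904, 0.03]
ft_force: [-6.7, -0.9, 9.4]
gripper_width: 0.012
grip_force: 35.0
```

Request:
send_rows(motion=[{"x":0.2,"y":0,"z":-0.7,"rx":0,"ry":0,"rz":0},{"x":0.53,"y":0,"z":-2,"rx":0,"ry":0,"rz":0},{"x":0.53,"y":0,"z":-2,"rx":0,"ry":0,"rz":0},{"x":0.53,"y":-1.5,"z":-2,"rx":0,"ry":0,"rz":0},{"x":0.53,"y":-3,"z":-2,"rx":0,"ry":0,"rz":0},{"x":0.53,"y":-3,"z":-2,"rx":0,"ry":0,"rz":0},{"x":0.53,"y":-3,"z":-2,"rx":0,"ry":0,"rz":0}])

```text
time_s: 13.07
position: [0.4764, -0.0595, 0.1776]
tool_rot: [-0.275, 2.904, 0.031]
ft_force: [-0.4, 0.8, -0.5]
gripper_width: 0.0119
grip_force: 35.0
```

```bash
python3 press.py green .001
```

```text
cm [-0.48 -0.08  1.48] deg [-0.01 -0.08 -0.07]
13.0667 tip height 0.01653948650256134 offset [-0.0009  0.0006 -0.0004] F.n -0.2754140000261999 [-0.4115  0.7509 -0.4513] [ 0.2271 -0.1713 -0.0952  2.0867 -0.1024  1.0133  1.9364] 0.011948016955003402
n in tool [ 0.2602 -0.0004 -0.9656]
```

Yellow bottomed (F·n about 11 N, no further travel). Now green, with the same depth profile.

Request:
send_rows(motion=[{"x":-0.2,"y":-0.08,"z":0.7,"rx":0,"ry":0,"rz":0},{"x":-0.48,"y":-0.08,"z":1.48,"rx":0,"ry":0,"rz":0},{"x":-0.48,"y":-0.08,"z":1.48,"rx":0,"ry":0,"rz":0},{"x":-0.53,"y":-0.08,"z":1.68,"rx":0,"ry":0,"rz":0},{"x":-0.57,"y":-0.08,"z":1.82,"rx":0,"ry":0,"rz":0},{"x":-0.6,"y":-0.08,"z":1.95,"rx":0,"ry":0,"rz":0},{"x":-0.6,"y":-0.08,"z":1.95,"rx":0,"ry":0,"rz":0},{"x":-0.6,"y":-0.08,"z":1.95,"rx":0,"ry":0,"rz":0}])

```text
time_s: 13.73
position: [0.4861, -0.0576, 0.1612]
tool_rot: [-0.279, 2.905, 0.032]
ft_force: [-7.2, 1.3, 8.8]
gripper_width: 0.0116
grip_force: 35.0
```

```bash
python3 press.py green -.0035
```

```text
cm [-0.   -0.09  0.1 ] deg [ 0.03 -0.13  0.05]
13.7333 tip height -0.0025169350614220225 offset [-0.0002  0.0009 -0.    ] F.n 11.023224237094741 [-7.2258  1.2849  8.8411] [ 0.2232 -0.1349 -0.1005  2.0898 -0.0998  0.9744  1.9314] 0.011617208428597335
n in tool [ 0.261   0.0008 -0.9653]
```

Request:
send_rows(motion=[{"x":0.2,"y":0,"z":-0.8,"rx":0,"ry":0,"rz":0},{"x":0.8,"y":0,"z":-3,"rx":0,"ry":0,"rz":0},{"x":0.8,"y":0,"z":-6,"rx":0,"ry":0,"rz":0},{"x":0.8,"y":0,"z":-8,"rx":0,"ry":0,"rz":0},{"x":0.8,"y":0,"z":-8,"rx":0,"ry":0,"rz":0},{"x":0.8,"y":0,"z":-8,"rx":0,"ry":0,"rz":0}])

```text
time_s: 14.23
position: [0.4621, -0.0633, 0.238]
tool_rot: [-0.277, 2.9, 0.029]
ft_force: [0.5, -0.5, -1.8]
gripper_width: 0.0114
grip_force: 35.0
```

```bash
cat > ret.py <<'E'
from rest import *;from workcell import bot;import sys
T=np.array([-.035,-.0002,.1084]);R=tool(yaw,20);t,up=map(float,sys.argv[1:3])
st=bot.sense();go(st,seat+t*u+[0,0,up]-R@T,R);Rm=Rn.from_rotvec(st["tool_rot"]).as_matrix()
e=st["position"]+Rm@T-seat;Y=np.cross([0,0,1],X);print(st["time_s"],"tip-seat: along",e@u,"side",e@Y,"out",e@np.cross(Y,u),"angle err",np.degrees(np.arccos(np.clip((Rm@np.array([.2591,0,-.9659]))@u,-1,1))),st["ft_force"],st["joints"])
E
python3 ret.py .02 .12
```

```text
cm [ 12.1  -25.63  -4.23] deg [ 4.71 -6.82 16.24]
14.2333 tip-seat: along 0.08089435694923783 side 0.29909994037992355 out 0.0838250535481708 angle err 11.04676257676915 [ 0.5499 -0.4654 -1.829 ] [ 0.2357 -0.2455 -0.0845  2.0244 -0.1041  1.147   1.9453]
```

Request:
send_rows(motion=[{"x":12.1,"y":-25.6,"z":-4.2,"rx":4.7,"ry":-6.8,"rz":16.2},{"x":12.1,"y":-25.6,"z":-4.2,"rx":4.7,"ry":-6.8,"rz":16.2},{"x":12.1,"y":-25.6,"z":-4.2,"rx":4.7,"ry":-6.8,"rz":16.2},{"x":12.1,"y":-25.6,"z":-4.2,"rx":4.7,"ry":-6.8,"rz":16.2},{"x":12.1,"y":-25.6,"z":-4.2,"rx":4.7,"ry":-6.8,"rz":16.2},{"x":12.1,"y":-25.6,"z":-4.2,"rx":4.7,"ry":-6.8,"rz":16.2},{"x":12.1,"y":-25.6,"z":-4.2,"rx":4.7,"ry":-6.8,"rz":16.2},{"x":12.1,"y":-25.6,"z":-4.2,"rx":4.7,"ry":-6.8,"rz":16.2},{"x":12.1,"y":-25.6,"z":-4.2,"rx":4.7,"ry":-6.8,"rz":16.2},{"x":12.1,"y":-25.6,"z":-4.2,"rx":4.7,"ry":-6.8,"rz":16.2},{"x":12.1,"y":-25.6,"z":-4.2,"rx":4.7,"ry":-6.8,"rz":16.2},{"x":12.1,"y":-25.6,"z":-4.2,"rx":4.7,"ry":-6.8,"rz":16.2}])

```text
time_s: 15.23
position: [0.3857, -0.3365, 0.2498]
tool_rot: [0.141, 2.794, -0.023]
ft_force: [0.3, -0.4, -0.1]
gripper_width: 0.0119
grip_force: 35.0
```

```bash
python3 ret.py .02 .01; python3 snap.py w7
python3 - <<'E'
import pickle,numpy as np
from h import *
a=pickle.load(open("w4.pkl","rb"))[1];b=pickle.load(open("w7.pkl","rb"))[1]
for p in(a,b):
    m=box(hsv(p,5,16,150,40),235,225,285,262);print(cen(m),m.sum(),np.nonzero(m.any(1))[0].min())
cv2.imwrite("pics/w7c.png",np.hstack([cv2.resize(p[190:262,220:295],None,fx=5,fy=5,interpolation=0) for p in(a,b)])[...,::-1])
E
```

```text
cm [ 3.64 -0.27 10.12] deg [ 0.14 -0.26  0.21]
15.2333 tip-seat: along 0.1162269224694945 side 0.0029743239835530455 out 0.06693441094608193 angle err 0.0 [ 0.3018 -0.4076 -0.1147] [ 0.6807 -0.1895  0.1295  1.9783 -0.2235  1.0973  2.3582]
15.2333 [ 0.3857 -0.3365  0.2498] [ 0.1407  2.7939 -0.023 ] [ 0.6807 -0.1895  0.1295  1.9783 -0.2235  1.0973  2.3582]
[256.8459 242.8786] 824 225
[256.8836 243.1801] 816 225
```

View pics/w7c.png

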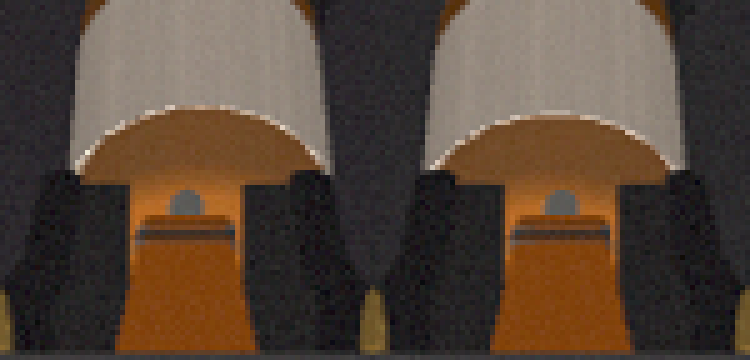

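Before and after pressing, the stylus sits identically in the hand (tip at crop (187,203) and (560,203)). I'll correct the side offset and settle before going down.

Request:
send_rows(motion=[{"x":0.3,"y":-0.25,"z":1,"rx":0.1,"ry":-0.3,"rz":0.2},{"x":1,"y":-0.25,"z":2.8,"rx":0.1,"ry":-0.3,"rz":0.2},{"x":1.8,"y":-0.25,"z":5,"rx":0.1,"ry":-0.3,"rz":0.2},{"x":1.8,"y":-0.25,"z":5,"rx":0.1,"ry":-0.3,"rz":0.2},{"x":1.8,"y":-0.25,"z":5,"rx":0.1,"ry":-0.3,"rz":0.2},{"x":1.8,"y":-0.25,"z":5,"rx":0.1,"ry":-0.3,"rz":0.2}])

```text
time_s: 15.78
position: [0.3855, -0.3409, 0.1987]
tool_rot: [0.148, 2.786, -0.028]
ft_force: [0.8, 0.3, -0.4]
gripper_width: 0.0115
grip_force: 35.0
```

```bash
python3 ret.py .02 .0
```

```text
cm [2.32 0.19 6.22] deg [-0.09  0.17 -0.08]
15.7833 tip-seat: along 0.07424703111726194 side -0.0020585074099740484 out 0.03864235155033863 angle err 0.0 [ 0.7944  0.2772 -0.4312] [ 0.6812 -0.155   0.1424  2.0551 -0.2484  0.9846  2.4005]
```

Request:
send_rows(motion=[{"x":0.8,"y":0.16,"z":2,"rx":0,"ry":0,"rz":0},{"x":1.5,"y":0.16,"z":3.6,"rx":0,"ry":0,"rz":0},{"x":1.7,"y":0.16,"z":4.2,"rx":0,"ry":0,"rz":0},{"x":1.7,"y":0.16,"z":4.2,"rx":0,"ry":0,"rz":0},{"x":1.7,"y":0.16,"z":4.2,"rx":0,"ry":0,"rz":0},{"x":1.7,"y":0.16,"z":4.2,"rx":0,"ry":0,"rz":0}])

```text
time_s: 16.28
position: [0.3842, -0.3401, 0.1539]
tool_rot: [0.15, 2.785, -0.029]
ft_force: [-0.5, -0.2, -0.6]
gripper_width: 0.0119
grip_force: 35.0
```

```bash
python3 ret.py .02 .0
```

```text
cm [0.65 0.12 2.07] deg [-0.15  0.22 -0.12]
16.2833 tip-seat: along 0.03837195872103573 side -0.001520957247002516 out 0.012029793690218334 angle err 0.0 [-0.4605 -0.1656 -0.5774] [ 0.6789 -0.1181  0.1497  2.1175 -0.2741  0.8892  2.4399]
```

Request:
send_rows(motion=[{"x":0.3,"y":0.12,"z":1,"rx":0,"ry":0.2,"rz":0},{"x":0.55,"y":0.12,"z":2,"rx":0,"ry":0.2,"rz":0},{"x":0.55,"y":0.12,"z":2,"rx":0,"ry":0.2,"rz":0},{"x":0.55,"y":0.12,"z":2,"rx":0,"ry":0.2,"rz":0},{"x":0.55,"y":0.12,"z":2,"rx":0,"ry":0.2,"rz":0}])

```text
time_s: 16.7
position: [0.3854, -0.338, 0.1314]
tool_rot: [0.15, 2.791, -0.026]
ft_force: [2.0, -0.6, -0.3]
gripper_width: 0.0115
grip_force: 35.0
```

```bash
python3 ret.py .001 .0
```

```text
cm [-0.53 -0.1   1.75] deg [-0.04 -0.11 -0.14]
16.7 tip-seat: along 0.019295678675488162 side 0.0008390512754935821 out -0.000807919681731389 angle err 0.0 [ 2.0326 -0.6129 -0.3335] [ 0.6751 -0.0909  0.1491  2.141  -0.2857  0.8455  2.4528]
```

Request:
send_rows(motion=[{"x":-0.3,"y":-0.05,"z":0.85,"rx":0,"ry":0,"rz":0},{"x":-0.5,"y":-0.05,"z":1.65,"rx":0,"ry":0,"rz":0},{"x":-0.5,"y":-0.05,"z":1.65,"rx":0,"ry":0,"rz":0},{"x":-0.5,"y":-0.05,"z":1.65,"rx":0,"ry":0,"rz":0},{"x":-0.5,"y":-0.05,"z":1.65,"rx":0,"ry":0,"rz":0}])

```text
time_s: 17.12
position: [0.3955, -0.3395, 0.1173]
tool_rot: [0.15, 2.791, -0.026]
ft_force: [1.7, 1.0, -1.3]
gripper_width: 0.0116
grip_force: 35.0
```

```bash
python3 ret.py .0 .0
```

```text
cm [-0.08 -0.06  0.18] deg [-0.02 -0.13 -0.14]
17.1167 tip-seat: along 0.001971870930741696 side 0.00043132592966258724 out -0.0005846738028705651 angle err 0.0 [ 1.7167  0.9677 -1.3146] [ 0.6675 -0.0558  0.1443  2.1402 -0.2979  0.8112  2.4556]
```

Down the last 2 mm, then ease the fingers open.

Request:
send_rows(motion=[{"x":-0.07,"y":0,"z":0.18,"rx":0,"ry":0,"rz":0},{"x":-0.07,"y":0,"z":0.18,"rx":0,"ry":0,"rz":0},{"x":-0.07,"y":0,"z":0.18,"rx":0,"ry":0,"rz":0},{"x":-0.07,"y":0,"z":0.18,"rx":0,"ry":0,"rz":0}])

```text
time_s: 17.45
position: [0.3964, -0.3399, 0.1161]
tool_rot: [0.15, 2.791, -0.026]
ft_force: [1.3, 1.1, -0.9]
gripper_width: 0.0116
grip_force: 35.0
```

```bash
python3 ret.py .0 .0
```

```text
cm [-0.04 -0.03  0.03] deg [-0.06 -0.12 -0.15]
17.45 tip-seat: along 0.000402633380512293 side 5.66147634123363e-05 out -0.000499779555948755 angle err 0.0 [ 1.3036  1.1192 -0.8754] [ 0.6669 -0.0526  0.144   2.14   -0.2988  0.8076  2.4556]
```

Request:
send_rows(motion=[{"x":0,"y":0,"z":0,"rx":0,"ry":0,"rz":0},{"x":0,"y":0,"z":0,"rx":0,"ry":0,"rz":0},{"x":0,"y":0,"z":0,"rx":0,"ry":0,"rz":0},{"x":0,"y":0,"z":0,"rx":0,"ry":0,"rz":0},{"x":0,"y":0,"z":0,"rx":0,"ry":0,"rz":0},{"x":0,"y":0,"z":0,"rx":0,"ry":0,"rz":0},{"x":0,"y":0,"z":0,"rx":0,"ry":0,"rz":0},{"x":0,"y":0,"z":0,"rx":0,"ry":0,"rz":0},{"x":0,"y":0,"z":0,"rx":0,"ry":0,"rz":0},{"x":0,"y":0,"z":0,"rx":0,"ry":0,"rz":0},{"x":0,"y":0,"z":0,"rx":0,"ry":0,"rz":0},{"x":0,"y":0,"z":0,"rx":0,"ry":0,"rz":0}], hand=-1)

```text
time_s: 18.45
position: [0.3965, -0.34, 0.1161]
tool_rot: [0.15, 2.791, -0.026]
ft_force: [0.4, -0.8, 0.7]
gripper_width: 0.0823
grip_force: 0.0
```

Request:
send_rows(motion=[{"x":0.4,"y":0,"z":-1.5,"rx":0,"ry":0,"rz":0},{"x":1,"y":0,"z":-4,"rx":0,"ry":0,"rz":0},{"x":1.6,"y":0,"z":-6.5,"rx":0,"ry":0,"rz":0},{"x":1,"y":0,"z":-10,"rx":0,"ry":0,"rz":0},{"x":-1,"y":0,"z":-13.5,"rx":0,"ry":7,"rz":0},{"x":-3,"y":0,"z":-16.5,"rx":0,"ry":14,"rz":0},{"x":-5,"y":0,"z":-18,"rx":0,"ry":20,"rz":0},{"x":-5,"y":0,"z":-18,"rx":0,"ry":20,"rz":0},{"x":-5,"y":0,"z":-18,"rx":0,"ry":20,"rz":0},{"x":-5,"y":0,"z":-18,"rx":0,"ry":20,"rz":0}])

```text
time_s: 19.28
position: [0.3822, -0.3384, 0.3015]
tool_rot: [-0.169, -3.134, -0.001]
ft_force: [-1.6, 0.2, -0.6]
gripper_width: 0.0871
grip_force: 0.0
```

```bash
python3 snap.py w8
python3 - <<'E'
from h import *;import pickle
from workcell import imaging
from rest import seat,u
s,p,z,c=pickle.load(open("w8.pkl","rb"));C=cam(c,s)
m=hsv(p,8,20,200,120);m=box(m,180,60,320,210)
P=pts(C,z,m);P=P[(P[:,2]>.1)&(P[:,2]<.17)];e=P.mean(0)-seat;t=e@u;print(len(P),"dist from axis",e-t*u,t)
ps,_=imaging.camera("side");pt,_=imaging.camera("top")
d=pickle.load(open("v0.pkl","rb"))
for n,b in(("jar",(280,190,305,215)),("bottlecap",(370,170,390,192)),("rack",(100,205,165,240)),("tipbox",(170,120,212,175))):
    f=lambda q:cen(box(hsv(q,0,8)|hsv(q,172,180) if n=="jar" else hsv(q,50,80) if n=="rack" else hsv(q,100,125),*b))
    print(n,f(d["top"][0]),f(pt))
f=lambda q:cen(box(hsv(q,5,18,150,120),298,265,322,290));print("orange side",f(d["side"][0]),f(ps))
a=np.vstack([np.hstack([cv2.resize(q[230:330,220:400],None,fx=2,fy=2) for q in(d["side"][0],ps)]),cv2.resize(p,(512,384))[:, :] if 0 else np.zeros((10,720,3),np.uint8)])
w=np.zeros((384,720,3),np.uint8);w[:,:512]=p;cv2.imwrite("pics/end.png",np.vstack([a,w])[...,::-1])
E
```

```text
19.2833 [ 0.3822 -0.3384  0.3015] [-0.1686 -3.1338 -0.0013] [ 0.6493 -0.0008  0.0226  1.6636  0.0012  1.4819  2.1351]
0 dist from axis [nan nan nan] nan
jar [293.7162 201.8716] [293.1314 201.8743]
bottlecap [381.6984 178.746 ] [380.9832 178.3529]
rack [136.355  222.5076] [134.2238 222.1426]
tipbox [189.594  145.6577] [191.3891 146.7655]
orange side [308.9798 277.596 ] [309.     277.6771]<stdin>:6: RuntimeWarning: Mean of empty slice.
  ret = um.true_divide(
```

View pics/end.png

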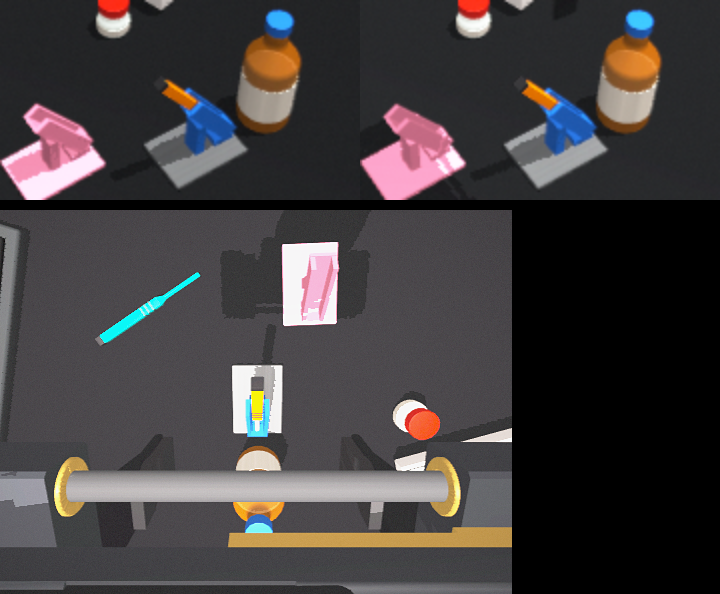

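The before and after side crops match: the stylus is back in the blue trough (orange centroid (309.0,277.6) in both), and the bottle and jar haven't moved. The gripper is clear.

```bash
python3 -c "
from workcell import bot; print(bot.hand_in())"
```

```text
the job is handed in; nothing more can be done
None
```

I pressed the reset button fully in and held it for about a second, then pressed yellow and green fully down in turn. The stylus is back in its rest, tip down, nothing else looks disturbed, and I handed the job in at about 19 s of the 67 s allowed.

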